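# Line up the replacement birds by size for a stop-motion shot

## Robot

A 6-joint arm with a two-finger parallel gripper is mounted at the origin on the work surface. World frame = base frame: x ahead of the robot, y to its left, z up, the work surface at z = 0. Lengths are in m, angles in rad, forces in N, time in s.
With the tool pointing down it reaches from about 0.375 to 0.9 m from the base axis. Payload 3.1 kg.
Tool frame: the origin (TCP) lies on the front face of the gripper's body, between the roots of the fingers; the fingertips stand 70 mm ahead of it and the grasp point (between the pads) lies 51 mm ahead of it; z points along the fingers, y is the line along which they close (so a half turn about z gives the same grasp; the last joint's range is limited). The gripper opens to 87 mm and grips with 3 to 60 N. Pads are 19 mm wide; open, the fingers measure 117 mm over their backs; the gripper's body (75 mm by 190 mm) begins 51 mm behind the grasp point.
Start: joints at [-1.393, 0.527, 1.433, -0, 1.181, -0.178], TCP at [0.218, -0.586, 0.292] pointing down, gripper open.
Joint ranges: [-3.08, 3.08], [-0.75, 2.2], [0.22, 2.44], [-1.43, 4.57], [0, 2.65], [-2.85, 2.85]. Speed limits (rad/s): [2.79, 2.79, 3.14, 3.14, 3.14, 3.14].

## Interface

Orientations are given as a unit quaternion [x, y, z, w].
In Python, from rig import robot, cams, ticket gives the robot as it stands. The module is installed in compiled form; this text tells all that it offers.
- The arm moves only by the shell command python3 -m crank 'ROWS' [FORCE]. ROWS is JSON, a list of rows, each a list of 7 numbers: the shift along the tool's x, y, z in cm, then the turn, a rotation vector about the tool's x, y, z in rad, then the closure, from 0 (fully open) to 1 (shut). A call has 1 to 5 rows; each row shifts and turns the commanded pose from where the row before left it, along the tool's axes as they then stand; what a row does not reach is not made up. A row lasts 1/8 s, in which the tool goes at most 62.5 mm and 10.7 degrees, less where a joint would pass 70% of its speed; a pose out of reach is approached as far as the arm can. A call is refused whole if a number of a shift passes 6.25 or a number of a turn 0.188, either way. A call with a gripper value outside its range is refused whole. The fingers move at their own pace and stop on an object; FORCE is the grip in N (left out, the last holds). Time passes only in rows, so rows that do not move let the fingers close. It gives the time, the measured TCP pose, the force, the opening and the grip force at its end, in the units of the state.
- robot.get_obs(): the state, without advancing time (a new reading comes with each control period).
- cams.camera(name): name is "side" or "top" or "wrist"; returns the picture (480x640x3 uint8, red, green, blue); there is no depth.
- cams.camera_info(name): a dict with "intrinsics" (3x3 intrinsics, pixels), "dist" ([k1, k2, p1, p2, k3] as OpenCV has them; the pictures are not rectified), "pose" (4x4, takes a point from camera to world coordinates). Camera axes: x right, y down, z forward; pixel columns grow to the right and rows downward; lengths in m; the calibration is good to about 2 mm. A picture is of the moment at which its call begins: read the wrist's pose just before it. camera_info takes no time and is no camera call; for the wrist camera it gives the pose at the moment of the call.
- ticket.hand_in(): hands the job in; it is judged then, once.
The state is a dict: "time": time; "q": joint angles; "joint_velocities": joint speeds; "joint_torque": joint torques, N m; "position": TCP position; "tool_rot": TCP orientation; "ft_force": force on the tool from outside, world axes, zero at the start; "moment": the same for the moment, N m; "grip_width": finger opening in m; "grip_force": force on a finger pad.
Only numpy, scipy, OpenCV 4.12 (cv2) and the standard library are available. Lean on these libraries where they do the work, as an engineer would, in place of code of your own. Each camera call takes 0.05 s, during which the arm holds its last target. There are 200 camera calls.

## Task

Set out the four wooden birds for the growing-bird shot: stand them upright on the strip, each centred on its own round mark, in order of size, the smallest on the mark beside the yellow start block and the largest on the mark at the other end. Leave the ink bottle where it stands.

Things in the scene. Friction and masses are not known exactly. Their poses are not given: they have to be found in the camera images.
- bird_red: The smallest bird: loose wooden figure, grey with a cream head, a red beret and a yellow beak; 50 mm tall. Its body is an upright cylinder 34 mm in diameter up to 31 mm, to be gripped across at any heading; head and beret are narrower. Origin at the centre of its flat underside, z up, +x to the beak (heading does not matter). Starts upright on the green mat, 3 mm above the table.
- bird_blue: The second smallest bird: loose wooden figure, grey with a cream head, a blue beret and a yellow beak; 62 mm tall. Its body is an upright cylinder 40 mm in diameter up to 38 mm, to be gripped across at any heading; head and beret are narrower. Origin at the centre of its flat underside, z up, +x to the beak (heading does not matter). Starts upright on the green mat, 3 mm above the table.
- bird_white: The second largest bird: loose wooden figure, grey with a cream head, a white beret and a yellow beak; 74 mm tall. Its body is an upright cylinder 46 mm in diameter up to 46 mm, to be gripped across at any heading; head and beret are narrower. Origin at the centre of its flat underside, z up, +x to the beak (heading does not matter). Starts upright on the green mat, 3 mm above the table.
- bird_orange: The largest bird: loose wooden figure, grey with a cream head, an orange beret and a yellow beak; 86 mm tall. Its body is an upright cylinder 52 mm in diameter up to 53 mm, to be gripped across at any heading; head and beret are narrower. Origin at the centre of its flat underside, z up, +x to the beak (heading does not matter). Starts upright on the green mat, 3 mm above the table.
- mark_a: Flat printed round mark, cream with a dark ring and centre dot, 64 mm across, fixed: one end of the row. Four like marks stand in a straight row a, b, c, d, 90 mm apart, on a fixed sand-coloured strip 85 x 450 x 4 mm on the mat. Origin at its centre on the strip's top, 7 mm above the table, where the base of a bird standing there lies; y along the row from d to a, z up.
- mark_b: Flat printed round mark, cream with a dark ring and centre dot, 64 mm across, fixed: next to mark_a. Four like marks stand in a straight row a, b, c, d, 90 mm apart, on a fixed sand-coloured strip 85 x 450 x 4 mm on the mat. Origin at its centre on the strip's top, 7 mm above the table, where the base of a bird standing there lies; y along the row from d to a, z up.
- mark_c: Flat printed round mark, cream with a dark ring and centre dot, 64 mm across, fixed: next to mark_d. Four like marks stand in a straight row a, b, c, d, 90 mm apart, on a fixed sand-coloured strip 85 x 450 x 4 mm on the mat. Origin at its centre on the strip's top, 7 mm above the table, where the base of a bird standing there lies; y along the row from d to a, z up.
- mark_d: Flat printed round mark, cream with a dark ring and centre dot, 64 mm across, fixed: the other end of the row. Four like marks stand in a straight row a, b, c, d, 90 mm apart, on a fixed sand-coloured strip 85 x 450 x 4 mm on the mat. Origin at its centre on the strip's top, 7 mm above the table, where the base of a bird standing there lies; y along the row from d to a, z up.
- start_block: Fixed yellow block, 50 x 22 x 12 mm, on the strip at the start of the row: its centre is 73 mm beyond the first mark, in line with the row; a like black block is at the other end. It is beside mark_a or beside mark_d. Origin at the centre of its underside, 7 mm above the table; y along the row.
- ink_bottle: Loose closed dark glass ink bottle, black cap, 42 mm in diameter, 52 mm tall, to be left alone; origin at the centre of its underside. Birds and bottle stand in a loose line along world y, over 110 mm apart; low pencils, an eraser and a glue stick (up to 20 mm high) lie between them, but the sides of each bird towards -x and +x are free for 40 mm (but for the flat strip).
There are look-alikes about, which are no part of the job. Leave any pink look-alike of the bird_red alone.

How it is judged:
At the end, for the whole second after the job is handed in: Counting from the mark beside the yellow start block, the red-, blue-, white- and orange-bereted birds stand on the first, second, third and fourth mark, each within 14 mm of the mark's centre, upright (within 0.12 rad), base resting on the strip, at rest (height (world z) of bird_red between 0.004 and 0.011 m and angle between each of bird_red, bird_blue, bird_white, bird_orange's own z axis and vertical below 0.12 rad and linear speed of each of bird_red, bird_blue, bird_white, bird_orange below 0.02 m/s and angular speed of each of bird_red, bird_blue, bird_white, bird_orange below 0.3 rad/s and height (world z) of bird_blue between 0.004 and 0.011 m and height (world z) of bird_white between 0.004 and 0.011 m and height (world z) of bird_orange between 0.004 and 0.011 m and ((horizontal distance between start_block and mark_a below 0.1 m and horizontal distance between bird_red and mark_a below 0.014 m and horizontal distance between bird_blue and mark_b below 0.014 m and horizontal distance between bird_white and mark_c below 0.014 m and horizontal distance between bird_orange and mark_d below 0.014 m) or (horizontal distance between start_block and mark_d below 0.1 m and horizontal distance between bird_red and mark_d below 0.014 m and horizontal distance between bird_blue and mark_c below 0.014 m and horizontal distance between bird_white and mark_b below 0.014 m and horizontal distance between bird_orange and mark_a below 0.014 m))); the robot touches nothing.
It fails at once if the ink bottle is moved more than 25 mm or tipped (distance of ink_bottle from where it was at the start of the episode above 0.025 m or angle between ink_bottle's own z axis and vertical above 0.35 rad).
It also fails if it takes over 104 s, if anything falls off the work surface, if the arm or the gripper's body presses on something with over 40 N, if the wrist force passes 120 N, or if a joint passes its speed limit or range.

## Working session

There is one attempt and no reset: what is moved stays moved. The work goes in short steps, Python scripts to look and compute and a shell command to move; the robot and the scene stay as the last step left them, time stands still between calls to the robot, and variables do not carry over. Pictures are saved under pics/ and viewed, at most 14 in all, crops included, and the job is handed in when it is done.

```bash
mkdir -p pics
python3 - <<'E'
from rig import robot,cams
import cv2,numpy as np
np.set_printoptions(precision=4,suppress=True)
for n in("top","side"):
    cv2.imwrite(f"pics/{n}0.png",cams.camera(n)[:,:,::-1]);i=cams.camera_info(n);print(n,i["intrinsics"],i["dist"],i["pose"])
o=robot.get_obs();print(o["time"],o["position"],o["tool_rot"],o["grip_width"])
E
```

```text
top [[488.935    0.     321.3177]
 [  0.     488.935  240.0115]
 [  0.       0.       1.    ]] [-0.0069  0.      0.      0.      0.    ] [[ 0.0166 -0.9983  0.0561  0.4982]
 [-0.9996 -0.018  -0.0234 -0.0802]
 [ 0.0244 -0.0557 -0.9982  1.0858]
 [ 0.      0.      0.      1.    ]]
side [[492.8749   0.     321.2977]
 [  0.     492.8749 233.9615]
 [  0.       0.       1.    ]] [-0.0907  0.      0.      0.      0.    ] [[-0.8258 -0.3574  0.4363  0.1165]
 [-0.5639  0.507  -0.652   0.5699]
 [ 0.0118 -0.7844 -0.6202  0.6782]
 [ 0.      0.      0.      1.    ]]
0.1 [ 0.2182 -0.5851  0.2914] [ 0.9841  0.1775  0.     -0.001 ] 0.08696557584286808
```

View pics/top0.png

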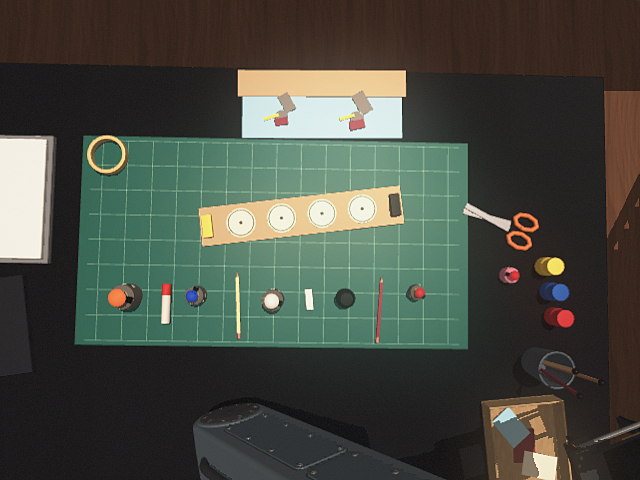

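View pics/side0.png

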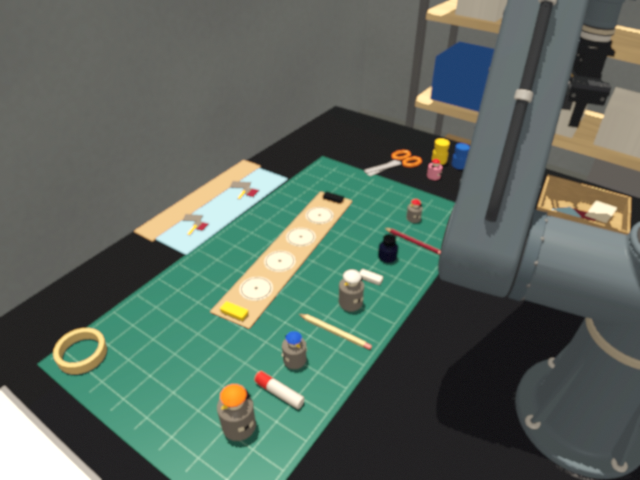

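The top view shows the yellow block at (207,226), at the left (+y) end, and the marks at (240,222), (281,218), (321,213) and (361,208). The birds are orange (118,298), blue (195,296), white (272,300) and red (417,293). The bottle is at (345,298).

There are two candidates for bird_red: (417,293), grey with a red beret and on the mat, and (510,275), pink and off the mat. The first fits. I'll confirm it in a crop and compute positions.

```bash
cat > h.py <<'E'
import cv2,numpy as np
from rig import robot,cams
np.set_printoptions(precision=4,suppress=True)
def ray(i,uv):
    p=cv2.undistortPoints(np.array([[uv]],float),np.array(i["intrinsics"]),np.array(i["dist"]))[0,0]
    T=np.array(i["pose"]);return T[:3,3],T[:3,:3]@np.array([p[0],p[1],1])
def plane(i,uv,z):
    o,d=ray(i,uv);return o+d*(z-o[2])/d[2]
def proj(i,P):
    T=np.linalg.inv(np.array(i["pose"]));r=cv2.projectPoints(np.array([P],float),cv2.Rodrigues(T[:3,:3])[0],T[:3,3],np.array(i["intrinsics"]),np.array(i["dist"]))[0];return r[0,0]
def blobs(img,lo,hi,amin=20,box=None):
    m=cv2.inRange(cv2.cvtColor(img,cv2.COLOR_RGB2HSV),lo,hi)
    n,_,s,c=cv2.connectedComponentsWithStats(m)
    return [(c[k],s[k,4]) for k in range(1,n) if s[k,4]>=amin and (box is None or box[0]<c[k][0]<box[2] and box[1]<c[k][1]<box[3])]
E
python3 - <<'E'
from h import *
a=cv2.cvtColor(cv2.imread("pics/top0.png"),cv2.COLOR_BGR2RGB);s=cv2.cvtColor(cv2.imread("pics/side0.png"),cv2.COLOR_BGR2RGB)
i=cams.camera_info("top")
for k,(c,n) in enumerate(blobs(a,(0,0,190),(179,90,255),200,(215,185,390,240))):print("mark",c,n,plane(i,c,.007))
print("yel",[(c,n,plane(i,c,.019)) for c,n in blobs(a,(22,150,150),(32,255,255),60,(195,200,220,245))])
for nm,lo,hi,z,b in(("orange",(5,150,120),(16,255,255),.083,(100,280,145,315)),("blue",(105,150,80),(130,255,255),.06,(180,280,210,310)),("white",(0,0,170),(179,60,255),.072,(255,285,290,315)),("red",(0,150,70),(6,255,255),.05,(400,280,430,305)),("bottle",(0,0,0),(179,255,45),.052,(330,285,360,312))):
    for c,n in blobs(a,lo,hi,15,b):print(nm,c,n,plane(i,c,z))
T=cv2.resize(a[260:320,390:540],None,fx=4,fy=4,interpolation=2);S=cv2.resize(s[150:230,390:490],None,fx=4,fy=4,interpolation=2)
o=np.zeros((560,600,3),np.uint8);o[:240]=T;o[240:560,:400]=S;cv2.imwrite("pics/crop1.png",o[:,:,::-1])
E
```

```text
mark [353.4578 207.7562] 2547 [ 0.6319 -0.1757  0.007 ]
mark [280.9779 217.4153] 679 [ 0.6073 -0.0154  0.007 ]
mark [240.4857 222.1765] 663 [0.5951 0.0735 0.007 ]
yel []
orange [116.4528 297.3937] 254 [0.4309 0.309  0.083 ]
blue [191.4425 295.6814] 113 [0.4353 0.1635 0.06  ]
white [271.2737 300.6369] 179 [ 0.4284 -0.003   0.072 ]
red [419.2429 292.6286] 70 [ 0.4484 -0.3141  0.05  ]
```

View pics/crop1.png

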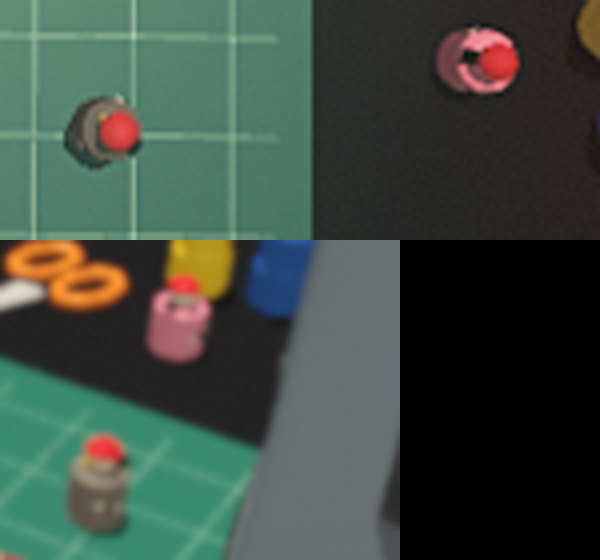

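The crop confirms it: the grey-bodied bird on the mat (417,292) is bird_red, and the one at (510,275) has a pink body and is the look-alike. I'll turn the tool so the fingers close along world x, then go above red.

```bash
python3 -m crank '[[0,0,0,0,0,-0.1733,0],[0,0,0,0,0,-0.1733,0],[0,0,0,0,0,-0.1733,0],[0,0,0,0,0,-0.1733,0],[0,0,0,0,0,-0.1733,0]]' 15 && python3 -m crank '[[0,0,0,0,0,-0.1733,0],[0,0,0,0,0,-0.1733,0],[0,0,0,0,0,0,0]]'
python3 -m crank '[[3.4,2.9,0,0,0,0,0],[3.4,2.9,0,0,0,0,0],[3.4,2.9,0,0,0,0,0],[3.4,2.9,0,0,0,0,0],[3.4,2.9,0,0,0,0,0]]' && python3 -m crank '[[3.4,2.9,0,0,0,0,0],[3.4,2.9,0,0,0,0,0],[3.4,2.9,0,0,0,0,0],[0,0,0,0,0,0,0]]'
python3 - <<'E'
from h import *
i=cams.camera_info("wrist");cv2.imwrite("pics/w1.png",cams.camera("wrist")[:,:,::-1])
o=robot.get_obs();print(o["time"],o["position"],o["tool_rot"],o["q"]);print(i)
print(proj(i,[.4475,-.311,.003]),proj(i,[.4475,-.311,.034]))
E
```

```text
time: 0.72
position: [0.2183, -0.5853, 0.2916]
tool_rot: [0.817, 0.577, 0.0, -0.001]
ft_force: [0.1, 0.6, 0.6]
grip_width: 0.087
grip_force: 0.0
time: 1.1
position: [0.2183, -0.5853, 0.2918]
tool_rot: [0.708, 0.706, 0.0, -0.0]
ft_force: [-0.5, 0.1, -0.5]
grip_width: 0.0872
grip_force: 0.0
time: 1.72
position: [0.3642, -0.4145, 0.2921]
tool_rot: [0.709, 0.705, 0.0, -0.0]
ft_force: [0.3, -0.8, 0.5]
grip_width: 0.0876
grip_force: 0.0
time: 2.22
position: [0.4519, -0.3112, 0.2921]
tool_rot: [0.707, 0.707, 0.0, -0.0]
ft_force: [-0.4, -0.3, 0.1]
grip_width: 0.0871
grip_force: 0.0
2.275 [ 0.4512 -0.3126  0.2921] [ 0.7071  0.7071 -0.0002 -0.0002] [-0.8095  0.4255  1.6246 -0.0004  1.0918 -0.8092]
{'intrinsics': array([[408.559 ,   0.    , 320.3723],
       [  0.    , 408.559 , 232.901 ],
       [  0.    ,   0.    ,   1.    ]]), 'dist': array([-0.0805,  0.    ,  0.    ,  0.    ,  0.    ]), 'pose': array([[ 1.    ,  0.0019, -0.0001,  0.4512],
       [ 0.0018, -0.9688, -0.2479, -0.2443],
       [-0.0005,  0.2479, -0.9688,  0.3847],
       [ 0.    ,  0.    ,  0.    ,  1.    ]])}
[316.5706 201.1796] [316.23   207.3106]
```

View pics/w1.png

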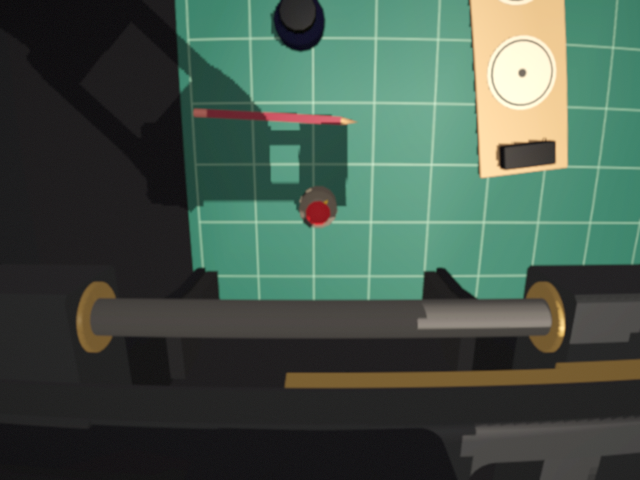

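The wrist view shows the red body at about (318,206), the black block at (527,154) and mark d at (522,72). They agree with the top-view estimate to 1–2 mm, so I'll descend and grip.

```bash
python3 -m crank '[[0.2,-0.2,4.3,0,0,0,0],[0,0,4.3,0,0,0,0],[0,0,4.3,0,0,0,0],[0,0,4.3,0,0,0,0],[0,0,4.3,0,0,0,0]]' 15 && python3 -m crank '[[0,0,0,0,0,0,0],[0,0,0,0,0,0,1],[0,0,0,0,0,0,1],[0,0,0,0,0,0,1],[0,0,0,0,0,0,1]]' 15
python3 - <<'E'
from h import *
i=cams.camera_info("wrist");cv2.imwrite("pics/w2.png",cams.camera("wrist")[:,:,::-1]);print(robot.get_obs()["position"])
E
```

```text
time: 2.9
position: [0.448, -0.3134, 0.0759]
tool_rot: [0.709, 0.706, -0.0, 0.001]
ft_force: [0.9, -0.0, -0.2]
grip_width: 0.0871
grip_force: 0.0
time: 3.52
position: [0.4487, -0.3119, 0.0776]
tool_rot: [0.707, 0.707, -0.0, 0.0]
ft_force: [0.0, 0.4, -0.1]
grip_width: 0.0548
grip_force: 0.0
[ 0.4487 -0.3118  0.0776]
```

View pics/w2.png

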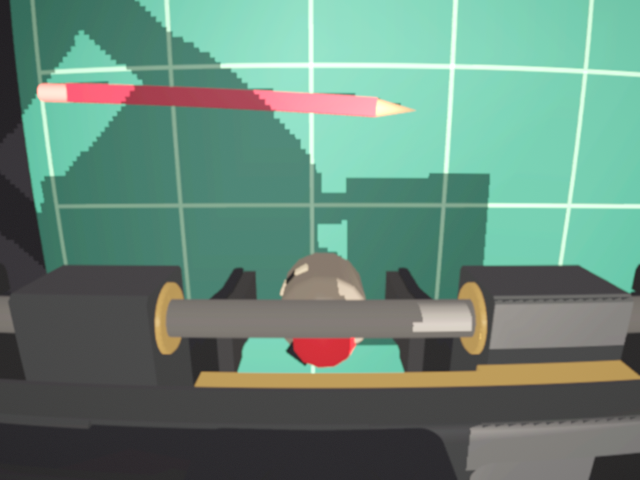

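Red stands between the fingers: its base front edge is at (322,253), so it is centred on the TCP along y. I'll finish closing, lift and carry it towards mark a.

```bash
python3 -m crank '[[0,0,0,0,0,0,1],[0,0,0,0,0,0,1],[0,0,0,0,0,0,1],[0,0,-3,0,0,0,1],[0,0,-5,0,0,0,1]]' 15 && python3 -m crank '[[3.8,1.4,0,0,0,0,1],[3.8,1.4,0,0,0,0,1],[3.8,1.4,0,0,0,0,1],[3.8,1.4,0,0,0,0,1],[3.8,1.4,0,0,0,0,1]]' && python3 -m crank '[[3.8,1.4,0,0,0,0,1],[3.8,1.4,0,0,0,0,1],[3.8,1.4,0,0,0,0,1],[3.8,1.4,0,0,0,0,1],[3.8,1.4,0,0,0,0,1]]' && python3 -m crank '[[0,0,0,0,0,0,1],[0,0,0,0,0,0,1]]'
python3 - <<'E'
from h import *
i=cams.camera_info("wrist");cv2.imwrite("pics/w3.png",cams.camera("wrist")[:,:,::-1]);print(robot.get_obs()["position"]);print(i["pose"])
E
```

```text
time: 4.2
position: [0.4477, -0.311, 0.1564]
tool_rot: [0.707, 0.707, 0.0, -0.002]
ft_force: [0.1, -0.5, -0.1]
grip_width: 0.034
grip_force: 15.0
time: 4.82
position: [0.519, -0.1206, 0.1572]
tool_rot: [0.707, 0.707, -0.0, -0.0]
ft_force: [0.2, -0.4, -0.9]
grip_width: 0.0333
grip_force: 15.0
time: 5.45
position: [0.589, 0.0694, 0.157]
tool_rot: [0.707, 0.707, -0.0, -0.0]
ft_force: [0.6, 0.1, 0.6]
grip_width: 0.0336
grip_force: 15.0
time: 5.7
position: [0.5883, 0.0679, 0.157]
tool_rot: [0.707, 0.707, -0.001, -0.0]
ft_force: [-1.2, 0.2, -0.9]
grip_width: 0.0333
grip_force: 15.0
[0.5883 0.0673 0.157 ]
[[ 1.      0.0011 -0.0014  0.5878]
 [ 0.0007 -0.9684 -0.2492  0.1349]
 [-0.0016  0.2492 -0.9684  0.2494]
 [ 0.      0.      0.      1.    ]]
```

View pics/w3.png

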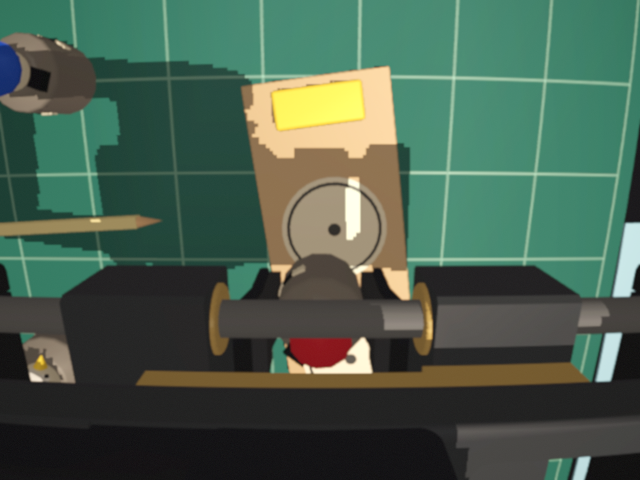

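Mark a's dot at (334,229) casts to (0.596, 0.075), within 2 mm of the top-view value. Next I'll correct by +0.65 and +0.7 cm, lower and release.

```bash
python3 -m crank '[[0.65,0.7,0,0,0,0,1],[0,0,3,0,0,0,1],[0,0,3,0,0,0,1],[0,0,1.1,0,0,0,1],[0,0,0.3,0,0,0,1]]' && python3 -m crank '[[0,0,0,0,0,0,1],[0,0,0,0,0,0,0.6],[0,0,0,0,0,0,0.4],[0,0,0,0,0,0,0.3],[0,0,0,0,0,0,0.3]]'
```

```text
time: 6.38
position: [0.596, 0.0742, 0.0829]
tool_rot: [0.708, 0.707, -0.0, -0.0]
ft_force: [0.3, -0.7, 0.5]
grip_width: 0.0334
grip_force: 15.0
time: 7.0
position: [0.596, 0.0746, 0.0834]
tool_rot: [0.707, 0.707, 0.0, 0.0]
ft_force: [-0.1, 1.0, -0.3]
grip_width: 0.056
grip_force: 0.0
```

```bash
python3 -m crank '[[0,0,-3,0,0,0,0.3],[0,0,-5,0,0,0,0],[0,0,-5,0,0,0,0],[2.1,-4,-2,0,0,0,0],[2.1,-4,-2,0,0,0,0]]' && python3 -m crank '[[2.1,-4,0,0,0,0,0],[2.1,-4,0,0,0,0,0],[0,0,0,0,0,0,0],[0,0,0,0,0,0,0]]'
python3 - <<'E'
from h import *
i=cams.camera_info("wrist");a=cams.camera("wrist");cv2.imwrite("pics/w4.png",a[:,:,::-1]);print(robot.get_obs()["position"]);print(i["pose"])
t=cams.camera("top");cv2.imwrite("pics/top4.png",t[:,:,::-1]);j=cams.camera_info("top")
for c,n in blobs(t,(0,150,70),(6,255,255),15,(220,190,260,240)):print("red",c,n,plane(j,c,.054))
E
```

```text
time: 7.62
position: [0.5152, 0.1168, 0.2544]
tool_rot: [0.708, 0.706, 0.001, 0.0]
ft_force: [0.1, -0.1, 0.7]
grip_width: 0.0857
grip_force: 0.0
time: 8.12
position: [0.4368, 0.1588, 0.2536]
tool_rot: [0.707, 0.707, 0.001, 0.001]
ft_force: [-0.4, -0.2, -0.5]
grip_width: 0.0868
grip_force: 0.0
[0.4373 0.1585 0.2536]
[[ 1.      0.0002  0.0017  0.436 ]
 [ 0.0006 -0.9685 -0.2489  0.2258]
 [ 0.0016  0.2489 -0.9685  0.3461]
 [ 0.      0.      0.      1.    ]]
red [238.0735 220.1471] 68 [0.5951 0.072  0.054 ]
```

View pics/w4.png

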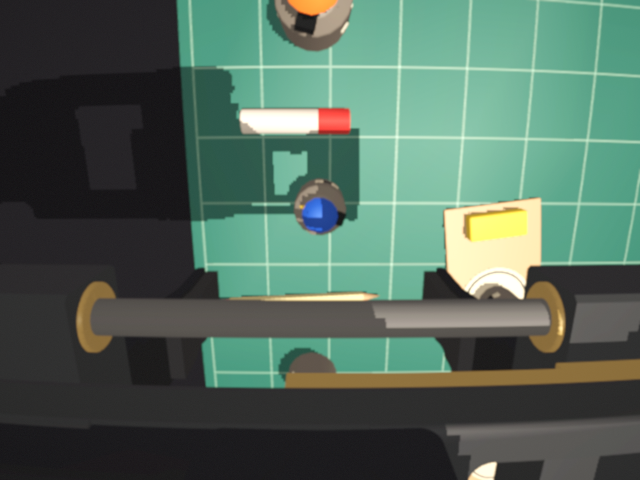

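Blue's body spans columns 295–345 and rows 180–235, which puts it near (0.436, 0.164). The top view has red standing on mark a at (0.595, 0.072).

```bash
python3 -m crank '[[0.55,-0.1,3.5,0,0,0,0],[0,0,3.5,0,0,0,0],[0,0,3.5,0,0,0,0],[0,0,3.5,0,0,0,0],[0,0,3.4,0,0,0,0]]' 15 && python3 -m crank '[[0,0,0,0,0,0,0],[0,0,0,0,0,0,1],[0,0,0,0,0,0,1],[0,0,0,0,0,0,1],[0,0,0,0,0,0,1]]' 15 &&python3 -m crank '[[0,0,0,0,0,0,1],[0,0,0,0,0,0,1],[0,0,0,0,0,0,1]]'
python3 - <<'E'
from h import *
i=cams.camera_info("wrist");a=cams.camera("wrist");p=robot.get_obs()["position"];print(p)
# expected front-base row if bird is centred on TCP
print(proj(i,[p[0],p[1]+.02,.003]))
c=a[190:380,230:410];cv2.imwrite("pics/w5.png",cv2.resize(c,None,fx=3,fy=3)[:,:,::-1])
E
```

```text
time: 8.85
position: [0.4367, 0.1637, 0.0777]
tool_rot: [0.708, 0.706, 0.001, 0.0]
ft_force: [0.3, -0.3, 0.1]
grip_width: 0.087
grip_force: 0.0
time: 9.48
position: [0.4353, 0.1643, 0.08]
tool_rot: [0.707, 0.707, 0.001, 0.0]
ft_force: [0.0, 0.8, 0.5]
grip_width: 0.0547
grip_force: 0.0
time: 9.85
position: [0.4352, 0.1642, 0.0795]
tool_rot: [0.707, 0.707, 0.0, 0.0]
ft_force: [0.7, 0.4, 3.8]
grip_width: 0.0392
grip_force: 15.0
[0.4352 0.1643 0.0795]
[321.8844 241.0374]
```

View pics/w5.png

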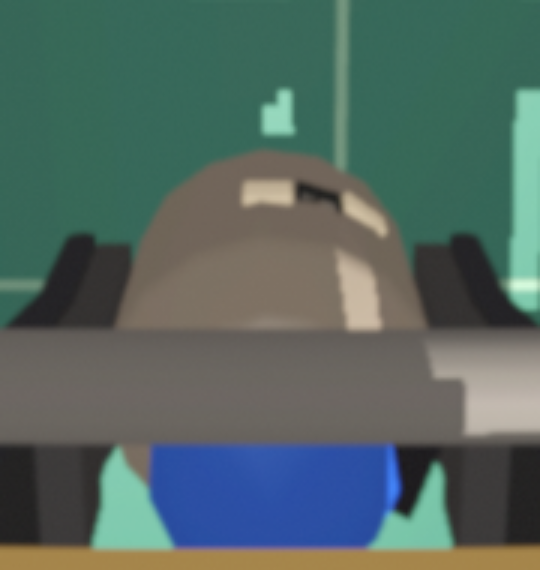

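Blue is gripped and centred: its front base edge is at row 240 against 241 expected. On to mark b at (0.6077, -0.0152).

```bash
python3 -m crank '[[0,0,-4,0,0,0,1],[0,0,-5,0,0,0,1],[-3,2.9,0,0,0,0,1],[-3,2.9,0,0,0,0,1],[-3,2.9,0,0,0,0,1]]' && python3 -m crank '[[-3,2.9,0,0,0,0,1],[-3,2.9,0,0,0,0,1],[-2.9,2.7,0,0,0,0,1],[0,0,0,0,0,0,1],[0,0,0,0,0,0,1]]'
python3 - <<'E'
from h import *
i=cams.camera_info("wrist");a=cams.camera("wrist");print(robot.get_obs()["position"],proj(i,[.6077,-.0152,.007]))
cv2.imwrite("pics/w6.png",a[:,:,::-1])
c,r=[],cv2.connectedComponentsWithStats(cv2.inRange(cv2.cvtColor(a[100:270,200:450],cv2.COLOR_RGB2GRAY),0,60))
for k in range(1,r[0]):
    if 15<r[2][k,4]<300:
        u=r[3][k]+[200,100];print(u,r[2][k,4],plane(i,u,.007))
E
```

```text
time: 10.52
position: [0.5223, 0.0733, 0.1692]
tool_rot: [0.707, 0.707, -0.0, -0.0]
ft_force: [0.3, -0.5, 0.6]
grip_width: 0.0394
grip_force: 15.0
time: 11.15
position: [0.6054, -0.0145, 0.1684]
tool_rot: [0.708, 0.707, -0.001, -0.001]
ft_force: [0.1, 0.2, -0.8]
grip_width: 0.0395
grip_force: 15.0
[ 0.6053 -0.0141  0.1685] [325.7529 236.7913]
[287.5889 106.7278] 180 [0.5846 0.0654 0.007 ]
[395.3527 232.5845] 207 [ 0.6524 -0.0124  0.007 ]
[325.2444 236.3111] 90 [ 0.6074 -0.0149  0.007 ]
[335.6755 254.7417] 151 [ 0.6142 -0.0273  0.007 ]
[285.5238 264.2857] 21 [ 0.5814 -0.0339  0.007 ]
[438.8281 268.0156] 64 [ 0.6825 -0.0365  0.007 ]
```

Mark b's dot casts to (0.6074, -0.0149), as predicted. Now to place blue.

```bash
python3 -m crank '[[-0.1,0.2,3,0,0,0,1],[0,0,3,0,0,0,1],[0,0,1.9,0,0,0,1],[0,0,0.5,0,0,0,1],[0,0,0,0,0,0,1]]' && python3 -m crank '[[0,0,0,0,0,0,0.5],[0,0,0,0,0,0,0.4],[0,0,0,0,0,0,0.3],[0,0,0,0,0,0,0.3]]'
```

```text
time: 11.82
position: [0.6089, -0.0157, 0.0854]
tool_rot: [0.707, 0.707, 0.0, 0.0]
ft_force: [0.4, -0.4, -0.9]
grip_width: 0.0397
grip_force: 15.0
time: 12.32
position: [0.609, -0.016, 0.0856]
tool_rot: [0.707, 0.707, 0.0, 0.0]
ft_force: [0.5, 0.1, 0.1]
grip_width: 0.0591
grip_force: 0.0
```

```bash
python3 -m crank '[[0,0,-3,0,0,0,0.3],[0,0,-5,0,0,0,0],[0,0,-5,0,0,0,0],[0.3,-4.4,-2,0,0,0,0],[0.3,-4.4,-2,0,0,0,0]]' && python3 -m crank '[[0.3,-4.4,0,0,0,0,0],[0.3,-4.4,0,0,0,0,0],[0,0,0,0,0,0,0],[0,0,0,0,0,0,0]]'
python3 - <<'E'
from h import *
i=cams.camera_info("wrist");a=cams.camera("wrist");p=robot.get_obs()["position"];print(p,i["pose"][:3,3])
print(proj(i,[.43,-.002+.023,.003]),proj(i,[.43,-.002-.023,.049]),proj(i,[.43-.023,-.002,.03]),proj(i,[.43+.023,-.002,.03]))
cv2.imwrite("pics/w7.png",cv2.resize(a[140:300,240:400],None,fx=3.5,fy=3.5)[:,:,::-1])
t=cams.camera("top");j=cams.camera_info("top")
for c,n in blobs(t,(105,150,80),(130,255,255),15,(260,195,300,240)):print("blue",c,n,plane(j,c,.064))
E
```

```text
time: 12.95
position: [0.52, -0.0099, 0.2564]
tool_rot: [0.707, 0.707, 0.0, 0.001]
ft_force: [-0.4, -0.2, 0.0]
grip_width: 0.086
grip_force: 0.0
time: 13.45
position: [0.4339, -0.0041, 0.2557]
tool_rot: [0.708, 0.707, 0.001, 0.001]
ft_force: [0.3, 1.1, -0.2]
grip_width: 0.0868
grip_force: 0.0
[ 0.4344 -0.0042  0.2557] [0.4331 0.063  0.3482]
[315.8821 179.0682] [315.5352 246.706 ] [286.7177 212.1731] [344.6252 212.1358]
```

View pics/w7.png

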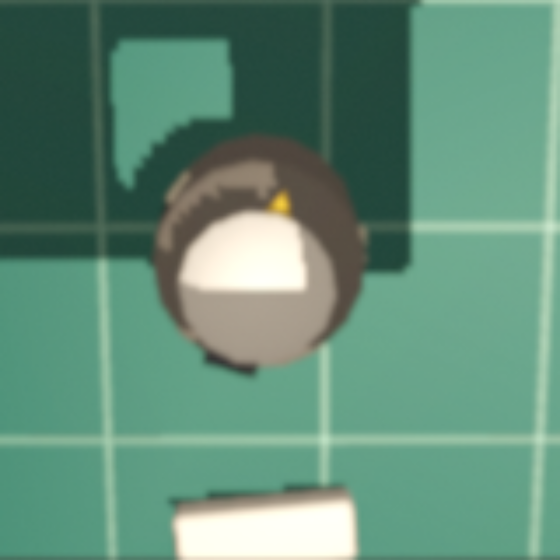

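White's silhouette has its top at row 179 and spans columns 284–344, so it stands at (0.429, -0.002). I'll grip it and carry it to mark c at (0.6199, -0.1042).

```bash
python3 -m crank '[[0.2,-0.5,0,0,0,0,0],[0,0,4.2,0,0,0,0],[0,0,4.2,0,0,0,0],[0,0,4.2,0,0,0,0],[0,0,4.2,0,0,0,0]]' 15 && python3 -m crank '[[0,0,0,0,0,0,0],[0,0,0,0,0,0,1],[0,0,0,0,0,0,1],[0,0,0,0,0,0,1],[0,0,0,0,0,0,1]]' 15 &&python3 -m crank '[[0,0,0,0,0,0,1],[0,0,0,0,0,0,1],[0,0,0,0,0,0,1]]'
python3 - <<'E'
from h import *
i=cams.camera_info("wrist");a=cams.camera("wrist");p=robot.get_obs()["position"];print(p,proj(i,[p[0],p[1]+.023,.003]))
m=a[150:300,321].astype(int);g=m[:,1]-m[:,0];print([(150+k,v) for k,v in enumerate(g) if 60<=k<=110 and k%2==0])
E
```

```text
time: 14.18
position: [0.4285, -0.0019, 0.0858]
tool_rot: [0.707, 0.707, 0.0, 0.0]
ft_force: [0.8, 0.1, -0.6]
grip_width: 0.0874
grip_force: 0.0
time: 14.8
position: [0.4283, -0.0019, 0.0882]
tool_rot: [0.707, 0.707, 0.001, 0.001]
ft_force: [-1.0, -0.3, 0.3]
grip_width: 0.0548
grip_force: 0.0
time: 15.18
position: [0.4282, -0.0019, 0.0878]
tool_rot: [0.707, 0.707, 0.0, 0.001]
ft_force: [0.2, -0.1, 7.0]
grip_width: 0.0454
grip_force: 15.0
[ 0.4282 -0.0019  0.0877] [321.612  229.5554]
[(210, np.int64(41)), (212, np.int64(43)), (214, np.int64(64)), (216, np.int64(71)), (218, np.int64(70)), (220, np.int64(70)), (222, np.int64(60)), (224, np.int64(41)), (226, np.int64(40)), (228, np.int64(27)), (230, np.int64(-6)), (232, np.int64(-10)), (234, np.int64(-10)), (236, np.int64(-10)), (238, np.int64(-10)), (240, np.int64(-11)), (242, np.int64(-9)), (244, np.int64(-11)), (246, np.int64(-10)), (248, np.int64(-10)), (250, np.int64(-10)), (252, np.int64(-10)), (254, np.int64(-10)), (256, np.int64(-10)), (258, np.int64(-11)), (260, np.int64(-10))]
```

```bash
python3 -m crank '[[0,0,-4,0,0,0,1],[0,0,-5,0,0,0,1],[-2.0,3.8,0,0,0,0,1],[-2.0,3.8,0,0,0,0,1],[-2.0,3.8,0,0,0,0,1]]' && python3 -m crank '[[-2.0,3.8,0,0,0,0,1],[-2.0,3.8,0,0,0,0,1],[0,0,0,0,0,0,1],[0,0,0,0,0,0,1]]'
python3 - <<'E'
from h import *
i=cams.camera_info("wrist");a=cams.camera("wrist");print(robot.get_obs()["position"],proj(i,[.6199,-.1042,.007]))
r=cv2.connectedComponentsWithStats(cv2.inRange(cv2.cvtColor(a[100:270,200:450],cv2.COLOR_RGB2GRAY),0,70))
for k in range(1,r[0]):
    if 15<r[2][k,4]<300:
        u=r[3][k]+[200,100];print(u,r[2][k,4],plane(i,u,.007))
E
```

```text
time: 15.85
position: [0.5424, -0.0623, 0.1773]
tool_rot: [0.707, 0.707, -0.0, -0.0]
ft_force: [-0.0, 0.5, -1.8]
grip_width: 0.0451
grip_force: 15.0
time: 16.35
position: [0.6163, -0.1014, 0.1762]
tool_rot: [0.707, 0.707, -0.001, -0.002]
ft_force: [-0.4, 0.4, -0.7]
grip_width: 0.0453
grip_force: 15.0
[ 0.616  -0.1011  0.1764] [327.8168 236.9473]
[334.9024 104.1057] 123 [ 0.6239 -0.0194  0.007 ]
[389.3239 150.5951] 247 [ 0.6585 -0.0477  0.007 ]
[248.5    248.0192] 156 [ 0.5668 -0.1119  0.007 ]
[444.9722 267.5833] 36 [ 0.6998 -0.1257  0.007 ]
[249.5    268.5556] 18 [ 0.5668 -0.1265  0.007 ]
```

Mark c's dot is hidden behind the bird here, but marks a and b both fitted, so I'll use the row's geometry.

```bash
python3 -m crank '[[-0.3,0.4,3,0,0,0,1],[0,0,3,0,0,0,1],[0,0,1.9,0,0,0,1],[0,0,0.5,0,0,0,1],[0,0,0,0,0,0,1]]' && python3 -m crank '[[0,0,0,0,0,0,0.4],[0,0,0,0,0,0,0.3],[0,0,0,0,0,0,0.2],[0,0,0,0,0,0,0.2]]'
```

```text
time: 17.02
position: [0.6217, -0.1048, 0.0935]
tool_rot: [0.707, 0.707, 0.0, 0.0]
ft_force: [0.6, -0.4, -0.2]
grip_width: 0.0454
grip_force: 15.0
time: 17.52
position: [0.6219, -0.105, 0.0936]
tool_rot: [0.707, 0.707, 0.0, 0.0]
ft_force: [0.8, -0.0, 0.9]
grip_width: 0.068
grip_force: 0.0
```

```bash
python3 -m crank '[[0,0,-3,0,0,0,0.2],[0,0,-6,0,0,0,0],[0,0,-6,0,0,0,0],[4.1,-1.9,-2,0,0,0,0],[4.1,-1.9,-2,0,0,0,0]]' && python3 -m crank '[[4.1,-1.9,0,0,0,0,0],[4.1,-1.9,0,0,0,0,0],[4.1,-1.9,0,0,0,0,0],[4.1,-1.9,0,0,0,0,0],[4.1,-1.9,0,0,0,0,0]]' && python3 -m crank '[[4.1,-1.9,0,0,0,0,0],[4.1,-1.9,0,0,0,0,0],[4.1,-1.9,0,0,0,0,0],[0,0,0,0,0,0,0],[0,0,0,0,0,0,0]]'
python3 - <<'E'
from h import *
i=cams.camera_info("wrist");a=cams.camera("wrist");p=robot.get_obs()["position"];print(p,i["pose"][:3,3])
print(proj(i,[.431,.305+.026,.003]),proj(i,[.431-.026,.305,.03]),proj(i,[.431+.026,.305,.03]))
cv2.imwrite("pics/w8.png",cv2.resize(a[140:300,240:400],None,fx=3.5,fy=3.5)[:,:,::-1])
E
```

```text
time: 18.15
position: [0.5835, -0.0225, 0.2847]
tool_rot: [0.708, 0.706, 0.001, 0.001]
ft_force: [-0.1, 0.2, 1.4]
grip_width: 0.0867
grip_force: 0.0
time: 18.77
position: [0.4882, 0.1834, 0.2834]
tool_rot: [0.707, 0.707, 0.0, 0.0]
ft_force: [0.6, 0.1, -0.1]
grip_width: 0.0871
grip_force: 0.0
time: 19.4
position: [0.4321, 0.305, 0.2833]
tool_rot: [0.707, 0.707, -0.0, 0.0]
ft_force: [-0.1, 0.7, -0.5]
grip_width: 0.0868
grip_force: 0.0
[0.4325 0.3046 0.2833] [0.4314 0.3721 0.3757]
[319.9128 174.4977] [289.6633 208.207 ] [350.0513 208.2576]
```

View pics/w8.png

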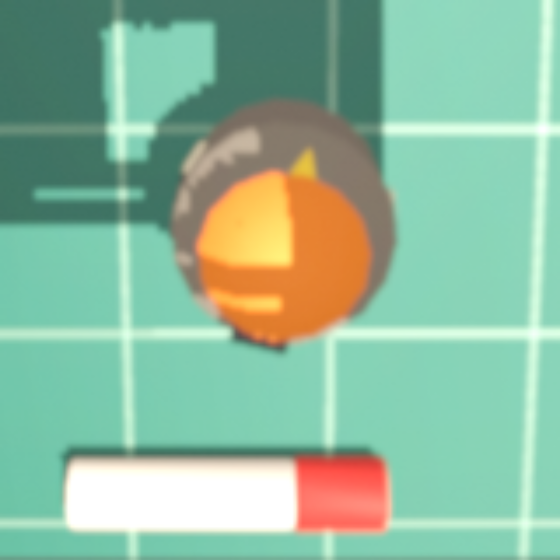

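Orange's silhouette has its top at row 168 and spans columns 289–353, so it stands at (0.432, 0.311). I'll move +0.65 cm and grip.

```bash
python3 -m crank '[[0.65,0,3.4,0,0,0,0],[0,0,3.8,0,0,0,0],[0,0,3.8,0,0,0,0],[0,0,3.8,0,0,0,0],[0,0,3.8,0,0,0,0]]' 20 && python3 -m crank '[[0,0,0,0,0,0,0],[0,0,0,0,0,0,1],[0,0,0,0,0,0,1],[0,0,0,0,0,0,1],[0,0,0,0,0,0,1]]' 20 &&python3 -m crank '[[0,0,0,0,0,0,1],[0,0,0,0,0,0,1],[0,0,0,0,0,0,1]]'
python3 - <<'E'
from h import *
i=cams.camera_info("wrist");a=cams.camera("wrist");p=robot.get_obs()["position"];print(p,proj(i,[p[0],p[1]+.026,.003]))
m=a[:,321].astype(int);g=m[:,1]-m[:,0];print([(k,int(g[k])) for k in range(190,260,3)])
E
```

```text
time: 20.08
position: [0.4334, 0.3105, 0.0962]
tool_rot: [0.708, 0.706, 0.0, 0.0]
ft_force: [0.0, 0.0, -0.1]
grip_width: 0.087
grip_force: 0.0
time: 20.7
position: [0.4324, 0.3119, 0.0981]
tool_rot: [0.707, 0.707, 0.001, 0.0]
ft_force: [0.6, 0.3, -0.3]
grip_width: 0.0549
grip_force: 0.0
time: 21.08
position: [0.4323, 0.3119, 0.0979]
tool_rot: [0.707, 0.707, 0.0, 0.0]
ft_force: [-1.2, -0.4, 5.4]
grip_width: 0.0509
grip_force: 20.0
[0.4324 0.3119 0.0979] [321.6328 218.2624]
[(190, 52), (193, 55), (196, 54), (199, 55), (202, 55), (205, 55), (208, 78), (211, 85), (214, 84), (217, 62), (220, 41), (223, -12), (226, -13), (229, -13), (232, -13), (235, -13), (238, -13), (241, -13), (244, -13), (247, -13), (250, -14), (253, -13), (256, -12), (259, -13)]
```

```bash
python3 -m crank '[[0,0,-4,0,0,0,1],[0,0,-5,0,0,0,1],[0,0,-4,0,0,0,1],[-4.2,1.67,0,0,0,0,1],[-4.2,1.67,0,0,0,0,1]]' && python3 -m crank '[[-4.2,1.67,0,0,0,0,1],[-4.2,1.67,0,0,0,0,1],[-4.2,1.67,0,0,0,0,1],[-4.2,1.67,0,0,0,0,1],[-4.2,1.67,0,0,0,0,1]]' && python3 -m crank '[[-4.2,1.67,0,0,0,0,1],[-4.2,1.67,0,0,0,0,1],[-4.2,1.67,0,0,0,0,1],[-4.2,1.67,0,0,0,0,1],[-4.2,1.67,0,0,0,0,1]]' && python3 -m crank '[[0,0,0,0,0,0,1],[0,0,0,0,0,0,1]]'
python3 - <<'E'
from h import *
i=cams.camera_info("wrist");a=cams.camera("wrist");p=robot.get_obs()["position"];print(p,proj(i,[.6321,-.1931,.007]))
cv2.imwrite("pics/w9.png",a[:,:,::-1])
E
```

```text
time: 21.75
position: [0.4655, 0.2273, 0.2278]
tool_rot: [0.707, 0.708, 0.0, 0.0]
ft_force: [-0.3, -0.3, -1.5]
grip_width: 0.0514
grip_force: 20.0
time: 22.38
position: [0.5487, 0.0163, 0.2267]
tool_rot: [0.707, 0.707, -0.0, -0.001]
ft_force: [0.7, 0.2, -1.4]
grip_width: 0.0512
grip_force: 20.0
time: 23.0
position: [0.632, -0.1936, 0.2264]
tool_rot: [0.707, 0.707, -0.0, -0.001]
ft_force: [-0.8, -0.1, -0.9]
grip_width: 0.0513
grip_force: 20.0
time: 23.25
position: [0.6311, -0.1919, 0.2262]
tool_rot: [0.708, 0.707, -0.0, -0.002]
ft_force: [-0.9, 0.0, -1.8]
grip_width: 0.0517
grip_force: 20.0
[ 0.6311 -0.1912  0.2264] [323.3204 218.7423]
```

View pics/w9.png

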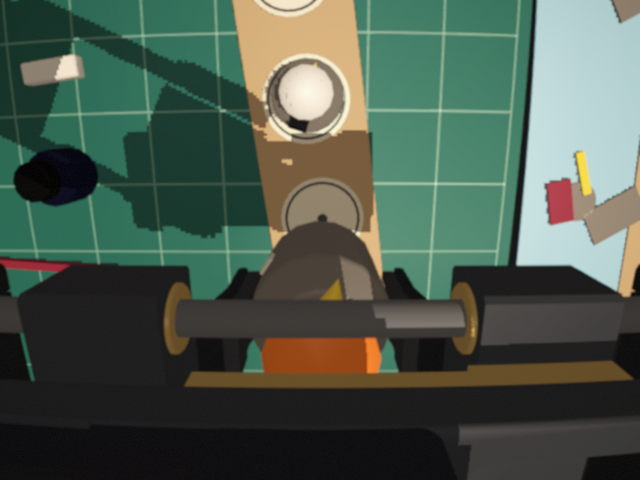

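Mark d's dot is at (322,217) against a predicted (323,219), and white stands centred on mark c at (306,97). I'll lower orange.

```bash
python3 -m crank '[[0,0,4,0,0,0,1],[0,0,4,0,0,0,1],[0,0,3,0,0,0,1],[0,0,1.0,0,0,0,1],[0,0,0.3,0,0,0,1]]' && python3 -m crank '[[0,0,0,0,0,0,1],[0,0,0,0,0,0,0.3],[0,0,0,0,0,0,0.3],[0,0,0,0,0,0,0.2],[0,0,0,0,0,0,0.1]]' && python3 -m crank '[[0,0,0,0,0,0,0],[0,0,-3,0,0,0,0],[0,0,-5,0,0,0,0],[0,0,-5,0,0,0,0],[0,0,-5,0,0,0,0]]' && python3 -m crank '[[0,-5,0,0,0,0,0],[-3,-5,0,0,0,0,0],[-4,-4,0,0,0,0,0],[-4,-4,0,0,0,0,0],[-4,0,0,0,0,0,0]]'  && python3 -m crank '[[-4,0,0,0,0,0,0],[-4,0,0,0,0,0,0],[-4,0,0,0,0,0,0],[0,0,0,0,0,0,0]]'
python3 - <<'E'
from h import *
t=cams.camera("top");s=cams.camera("side");cv2.imwrite("pics/end.png",np.hstack([cv2.resize(t[170:270,190:420],(800,348))[:, :],])[:,:,::-1])
o=np.zeros((600,800,3),np.uint8);o[:300]=cv2.resize(t[175:260,190:417],(800,300));o[300:,:400]=cv2.resize(s[150:350,170:437],(400,300));o[300:,400:]=cv2.resize(t,(400,300))
cv2.imwrite("pics/end.png",o[:,:,::-1])
E
```

```text
time: 23.92
position: [0.6321, -0.1916, 0.1043]
tool_rot: [0.707, 0.707, -0.0, -0.0]
ft_force: [-0.3, -0.1, -1.2]
grip_width: 0.0507
grip_force: 20.0
time: 24.55
position: [0.6321, -0.1926, 0.1045]
tool_rot: [0.707, 0.707, 0.0, 0.0]
ft_force: [-0.4, 0.4, -0.7]
grip_width: 0.0725
grip_force: 0.0
time: 25.18
position: [0.6319, -0.1924, 0.2857]
tool_rot: [0.707, 0.707, -0.0, -0.0]
ft_force: [0.4, -0.2, 0.0]
grip_width: 0.0871
grip_force: 0.0
time: 25.8
position: [0.449, -0.3426, 0.2843]
tool_rot: [0.708, 0.706, -0.0, -0.001]
ft_force: [0.4, -0.3, 0.6]
grip_width: 0.087
grip_force: 0.0
time: 26.3
position: [0.4514, -0.4654, 0.284]
tool_rot: [0.708, 0.706, -0.0, 0.001]
ft_force: [-0.3, 0.4, 0.6]
grip_width: 0.0869
grip_force: 0.0
```

View pics/end.png

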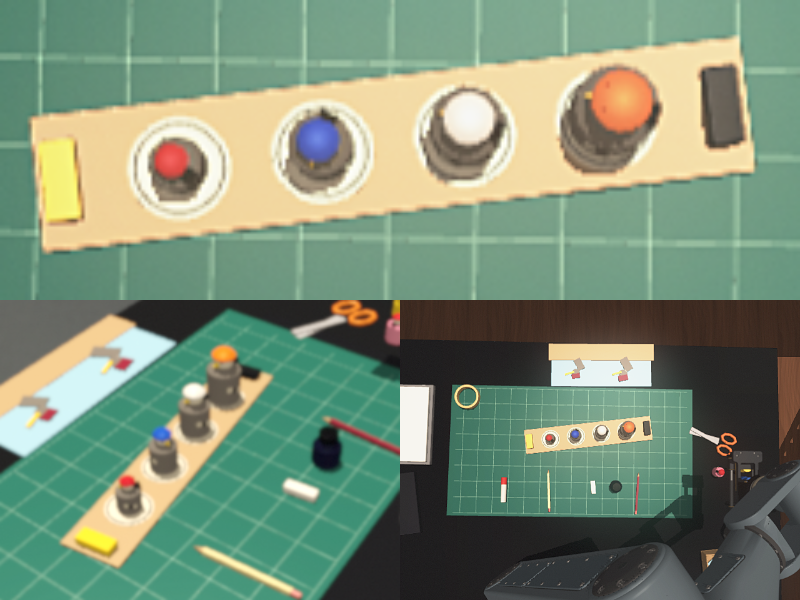

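All four birds stand upright and centred on their marks, at (178,165), (322,150), (465,130) and (607,120) in the enlarged strip. From the yellow block they run red, blue, white, orange, and the ink bottle has not moved.

```bash
python3 -c "
from rig import ticket
print(ticket.hand_in())"
```

```text
the job is handed in; nothing more can be done
None
```

The job is handed in at about 26 s: the red, blue, white and orange birds stand upright on marks a to d, counting from the yellow start block. The ink bottle and the pink look-alike were left alone; hand-in returned no verdict.

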